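# Run home the valve nut deep in a paint pump

### The arm

A 6-joint arm with a two-finger parallel gripper is mounted at the origin on the work surface. World frame = base frame: x ahead of the robot, y to its left, z up, the work surface at z = 0. Lengths are in m, angles in rad, forces in N, time in s.
With the tool pointing down it reaches from about 0.3 to 0.875 m from the base axis. Payload 4.2 kg.
Tool frame: the origin (TCP) lies at the very end of the fingers, on their centre line; the grasp point (between the pads) lies 19 mm behind it; z points along the fingers, y is the line along which they close (so a half turn about z gives the same grasp; the last joint's range is limited). The gripper opens to 85 mm and grips with 20 to 120 N. Pads are 22 mm wide; open, the fingers measure 114 mm over their backs; the gripper's body (76 mm by 85 mm) begins 54 mm behind the grasp point. The pads swing forward as they close: fully open they stand 13 mm farther back than shut.
Start: joints at [1.302, 0.32, 1.565, -0, 1.257, -0.02], TCP at [0.142, 0.557, 0.194] pointing down, gripper open.
Joint ranges: [-3.11, 3.11], [-0.84, 2.01], [0.21, 2.61], [-1.34, 4.49], [0.05, 2.63], [-2.56, 2.56]. Speed limits (rad/s): [2.57, 2.57, 3.14, 3.14, 3.14, 3.14].

### API

Orientations are given as a unit quaternion [w, x, y, z].
In Python, from workcell import env, eoat, optics, read_clock, read_q, read_qvel, read_effort, read_tcp_pos, read_eef_rot, read_force, read_ft_torque, read_width, read_grasp_force gives the robot as it stands. Calls block until the motion is done:
- env.move_ptp(position, orientation): joint-space move of the TCP to a pose.
- env.line_to(position, orientation=None, rate=0.15, contact_N=None): straight line of the TCP; orientation=None keeps the orientation; rate is the mean speed in m/s. With contact_N (N) it stops when the force on the tool has changed by that much, and returns True; else False.
- env.move_joints(angles): joint-space move.
- eoat.gripper_to(opening, grasp_force=None): opening from 0.0 (shut) to 1.0 (fully open); grasp_force is the grip in N (None keeps the last); returns when the fingers have stopped.
- env.wait(seconds).
- env.solve_ik(position, orientation): joint angles nearest the present ones, or None.
- optics.get_image(name): name is "scene" or "top"; returns the picture (400x640x3 uint8, blue, green, red); there is no depth.
- optics.calibration(name): a dict with "fx", "fy", "cx", "cy" (pixels), "rvec" (rotation vector, rad) and "tvec" (3), from world to camera coordinates, as OpenCV has them. Camera axes: x right, y down, z forward; pixel columns grow to the right and rows downward; lengths in m; the calibration is good to about 2 mm. A picture is of the moment at which its call begins. calibration takes no time and is no camera call.
A pose or a line that the arm cannot do raises env.PlanningError and nothing moves.
- env.hand_in(): hands the job in; it is judged then, once.
Readings, each from a call of its own:
- read_clock(): time.
- read_q(): joint angles.
- read_qvel(): joint speeds.
- read_effort(): joint torques, N m.
- read_tcp_pos(): TCP position.
- read_eef_rot(): TCP orientation.
- read_force(): force on the tool from outside, world axes, zero at the start.
- read_ft_torque(): the same for the moment, N m.
- read_width(): opening from 0.0 (shut) to 1.0 (fully open).
- read_grasp_force(): force on a finger pad.
Only numpy, scipy, OpenCV 4.12 (cv2) and the standard library are available. Lean on these libraries where they do the work, as an engineer would, in place of code of your own. Each camera call takes 0.05 s, during which the arm holds its last target. There are 200 camera calls.

### The job

The brass hexagon nut at the bottom of the paint pump's deep bore has worked loose. Take the long T-handled box spanner out of its wooden stand, feel it down over the nut with light pressure only, turn it clockwise (seen from above) until the nut comes up against its stop without forcing it, and put the spanner back upright in its stand. Leave the jar, the cup and the funnel where they are.

Things in the scene. Friction and masses are not known exactly. Their poses are not given: they have to be found in the camera images.
- spanner: long steel box spanner, loose, 190 mm, 0.36 to 0.56 kg, upright in the stand. Origin: centre of its lower end; z up the shaft, x along its T bar. The lower 45 mm is a six-sided box, 50 mm over its outer corners, open below: hexagon socket 35.6 mm across flats, 16 mm deep, corners along x and every 60 degrees. Shaft 13 mm thick
- spanner_bar (a point): centre of the spanner's T bar, 179 mm above the spanner's origin, axes as the spanner's. Bar 100 mm long (x), 16 mm thick (y), 22 mm tall, red ends: pinch its middle from above, closing along y
- pump: blue paint pump tower, fixed to the bench: 110 mm tall, 90 mm across, grey foot 120 mm across, side port with a brass end along its x reaching 88 mm out. Origin: centre of its underside. A summed contact force of over 60 N between spanner and pump (bore and nut) spoils the job: by pressing, or by wrenching with about 0.5 N m, as the flats bear 10 mm off the axis
- bore_mouth (a point): centre of the mouth of the pump's upright round bore, on top of the tower; the bore is 57 mm across and 80 mm deep; z up
- bore_floor (a point): centre of the bore's floor. On it sits a brass hexagon nut, 34 mm across flats, 18 mm tall, top edge chamfered 1 mm. The spanner's end rests 16 to 18 mm above this floor while socket and nut corners do not match, 2 mm when fully over the nut. Where the flats point is not measured: press lightly and turn the spanner, at most 60 degrees, until it drops. Free play about 5 degrees either way
- nut (a joint): turn of the nut, rad, growing clockwise seen from above; starts between 0 and 0.4; hard stop (home) at 1.0; turned back it would stop at -0.6. Friction about 0.12 N m; it stays where left. The value does not tell where the flats point. When it is home the torque on the spanner climbs steeply
- stand_floor (a point): centre of the floor of the spanner's stand: a fixed round wooden cup 84 mm across and 55 mm tall on a foot 110 mm across. Its upright hole is 57 mm across, 45 mm deep from the rim to this point; z up. The spanner may stand in it in any yaw
- jar: bystander: closed black paint jar with a pale label and metal lid, 68 mm across, 105 mm tall, origin at the centre of its underside
- cup: bystander: black plastic tumbler, 76 mm across at the rim, 120 mm tall, origin at the centre of its underside
- funnel: bystander: red funnel standing mouth down, 84 mm across, 85 mm tall, origin at the centre of its underside
Not all that is in view belongs to the job. What is meant by the pump is not pink, and is the larger of those in its own colour.

How it is judged:
On the way, in this order (a step that is already met when the one before it is completed fails the run):
1. the spanner is down the bore and fully over the nut (z of spanner in the frame of bore_floor below 0.007 m and horizontal distance between spanner and bore_floor below 0.005 m), for 0.1 s.
2. the nut is turned home with the spanner over it (value of joint nut above 0.96 rad and z of spanner in the frame of bore_floor below 0.009 m and horizontal distance between spanner and bore_floor below 0.006 m), for 0.1 s.
At the end, for the whole second after the job is handed in: the nut stands within 0.04 rad of its stop, and the spanner stands upright (within 0.1 rad) and still on the floor of its stand (lower end within 10 mm of the hole's centre and 6 mm of the floor), released (value of joint nut above 0.96 rad and horizontal distance between spanner and stand_floor below 0.01 m and z of spanner in the frame of stand_floor below 0.006 m and angle between spanner's own z axis and vertical below 0.1 rad and linear speed of spanner below 0.03 m/s); the robot touches nothing.
It fails at once if the spanner bears on the pump or its nut with more than 60 N (contact force between spanner and pump above 60 N).
It fails at once if the jar, the cup or the funnel is pushed more than 20 mm or tipped (distance of any of jar, cup, funnel from where it was at the start of the episode above 0.02 m or angle between any of jar, cup, funnel's own z axis and vertical above 0.3 rad).
It also fails if it takes over 72 s, if anything falls off the work surface, if the arm or the gripper's body presses on something with over 40 N, if the wrist force passes 120 N, or if a joint passes its speed limit or range.

## Working session

There is one attempt and no reset: what is moved stays moved. The work goes in short steps, each a Python script; the robot and the scene stay as the last script left them, time stands still between calls to the robot, and variables do not carry over. Pictures are saved under pics/ and viewed, at most 10 in all, crops included, and the job is handed in when it is done.

```bash
mkdir -p pics; ls; python3 - <<'E'
from workcell import *
import cv2
for n in("scene","top"):
    im=optics.get_image(n);cv2.imwrite(f"pics/{n}0.png",im)
    print(n,optics.calibration(n))
print(read_clock(),read_tcp_pos(),read_eef_rot(),read_force())
E
```

```text
pics
scene {'fx': 513.6662688797469, 'fy': 513.6662688797469, 'cx': 325.54660468294946, 'cy': 206.46662126512587, 'rvec': array([ 1.70159201,  1.558365  , -0.79193358]), 'tvec': array([-0.13029681, -0.20065204,  1.69135809])}
top {'fx': 379.8077413779638, 'fy': 379.8077413779638, 'cx': 320.9037790890456, 'cy': 196.5526955194766, 'rvec': array([ 2.17899138, -2.18015915,  0.08018064]), 'tvec': array([0.09246898, 0.55656677, 1.04458501])}
0.1 [0.14145573 0.55681984 0.19325723] [-1.06291178e-04  1.24061163e-01  9.92274238e-01 -8.07648714e-04] [ 0.10761628 -0.55986471  0.01641178]
```

View pics/scene0.png

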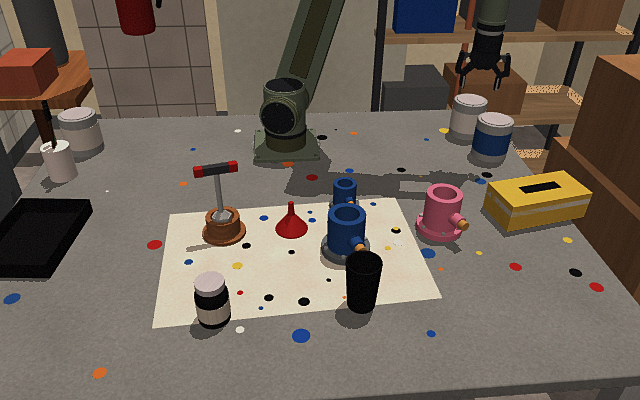

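View pics/top0.png

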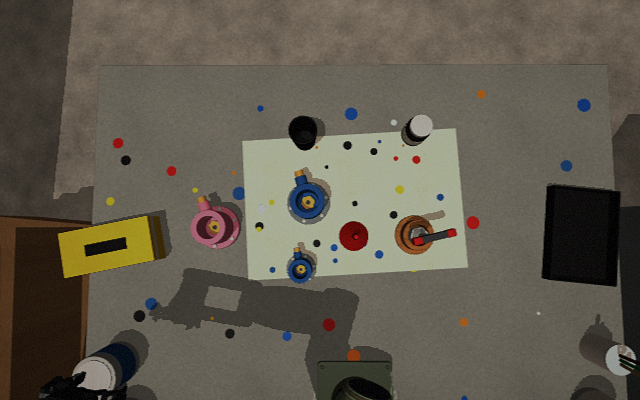

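Pump candidates in the top view are the large blue one (307,202), a small blue one (300,266) and a pink one (214,227). The large blue one fits because it isn't pink and is the larger of the two blues. The spanner is in its stand at top (415,235), scene (222,225). I'll confirm this in an enlarged crop.

```bash
python3 - <<'E'
import cv2,numpy as np
t=cv2.imread("pics/top0.png");s=cv2.imread("pics/scene0.png")
R=lambda im,x,y,w,h,k:cv2.resize(im[y:y+h,x:x+w],None,fx=k,fy=k,interpolation=cv2.INTER_CUBIC)
a=R(t,270,165,66,50,6);b=R(t,390,205,66,50,6)
c=R(s,310,190,66,50,6)
d=R(s,185,150,66,100,3)
d=np.hstack([d,R(s,185,150,66,100,3)])
row2=np.hstack([c,R(s,185,155,66,50,6)])
out=np.vstack([np.hstack([a,b]),row2])
cv2.imwrite("pics/crop1.png",out);print(out.shape)
E
```

```text
(600, 792, 3)
```

View pics/crop1.png

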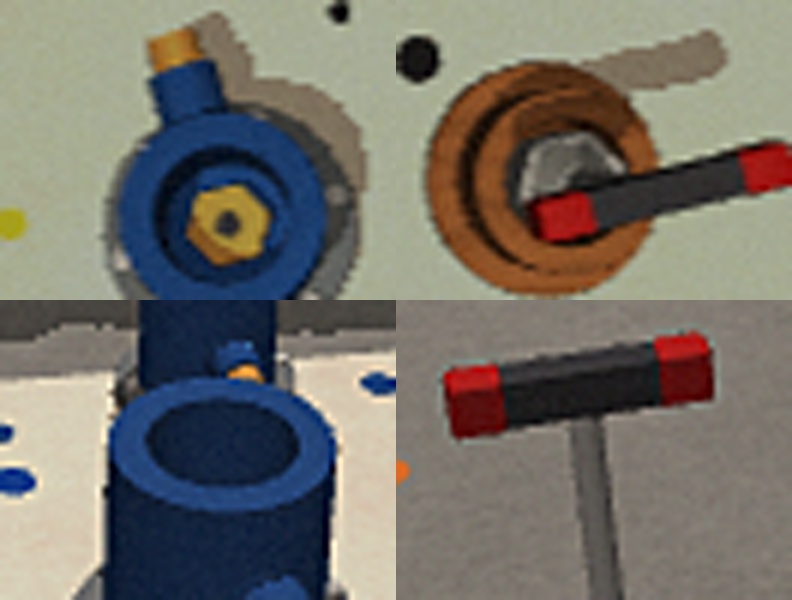

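The crop confirms the large blue tower: its bore contains the brass nut, it has a grey foot, and its port has a brass end. Mouth centre is at about crop (223,215) in top and (222,443) in scene. Next, a closer crop of the bar.

```bash
python3 - <<'E'
import cv2,numpy as np
t=cv2.imread("pics/top0.png");s=cv2.imread("pics/scene0.png")
R=lambda im,x,y,w,h,k:cv2.resize(im[y:y+h,x:x+w],None,fx=k,fy=k,interpolation=cv2.INTER_CUBIC)
out=np.vstack([R(t,400,224,62,24,12),R(s,186,158,62,24,12)])
cv2.imwrite("pics/crop2.png",np.clip(out.astype(float)*1.4,0,255).astype(np.uint8));print(out.shape)
E
```

```text
(576, 744, 3)
```

View pics/crop2.png

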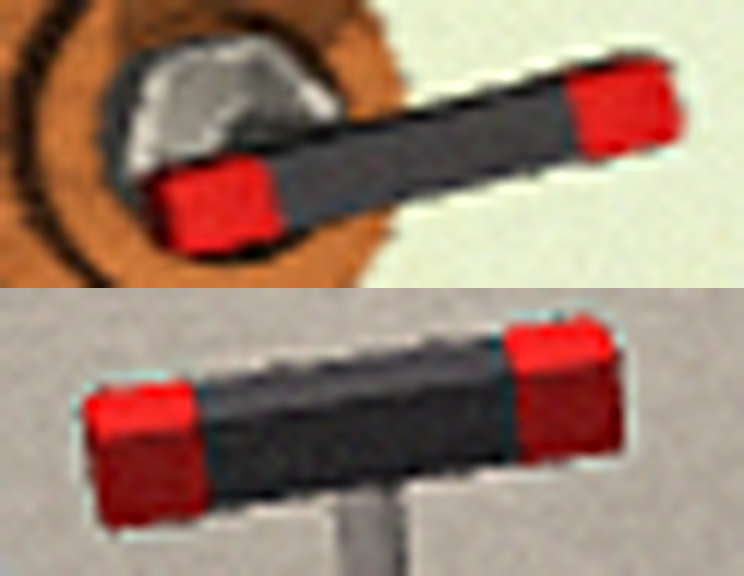

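The bar corners read cleanly in both views: top-view face (163,168)/(184,256)/(683,145)/(663,63), scene front-bottom edge (112,530)–(622,450). I'll solve for the poses from these.

```bash
cat > h.py <<'E'
import cv2,numpy as np
from scipy.optimize import least_squares
from scipy.spatial.transform import Rotation as Ro
from workcell import *
C={n:optics.calibration(n) for n in("scene","top")}
def proj(n,P):
    c=C[n];K=np.array([[c['fx'],0,c['cx']],[0,c['fy'],c['cy']],[0,0,1]])
    return cv2.projectPoints(np.atleast_2d(P).astype(float),c['rvec'],c['tvec'],K,None)[0][:,0]
def quat(a): # tool down, tool y axis at world angle a
    y=np.array([np.cos(a),np.sin(a),0]);z=np.array([0,0,-1.]);x=np.cross(y,z)
    q=Ro.from_matrix(np.c_[x,y,z]).as_quat();return q[[3,0,1,2]]
E
python3 - <<'E'
from h import *
up=lambda U,o,k:(np.array(U,float)+.5)/k-.5+np.array(o)
# mouth
mt=up([223,215],[270,165],6);ms=up([222,443.5-300],[310,190],6)
f=lambda p:np.r_[proj("top",p)[0]-mt,proj("scene",p)[0]-ms]
r=least_squares(f,[.5,0.1,.11]);print("mouth",r.x,r.fun)
tt=up([[163,168],[184,256],[683,145],[663,63]],[400,224],12)
ss=up([[98,151],[112,242],[622,162],[615,73],[85,102],[608,30]],[186,158],12)
def box(p):
    x,y,z,a=p;R=Ro.from_euler('z',a)
    g=lambda L:R.apply(np.array(L)*[.05,.008,.011])+[x,y,z]
    # local x toward -y world side (a ~ -90deg) ; local y -> +x world
    return g([[-1,1,1],[-1,-1,1],[1,-1,1],[1,1,1]]),g([[1,1,1],[1,1,-1],[-1,1,-1],[-1,1,1],[1,-1,1],[-1,-1,1]])
def fb(p):
    T,S=box(p);return np.r_[(proj("top",T)-tt).ravel(),(proj("scene",S)-ss).ravel()]
r=least_squares(fb,[.45,-.15,.2,-1.4],loss='soft_l1');print("bar",r.x,np.round(r.fun,1), np.round(fb(r.x),1))
# nut hexagon
t=cv2.imread("pics/top0.png").astype(np.float32)
im=t[185:215,292:322];k=8
big=cv2.resize(im,None,fx=k,fy=k,interpolation=cv2.INTER_CUBIC);b,g,rr=cv2.split(big)
sat=np.clip(((rr+g)/2-b)/100,0,1)
best=[]
m=np.array([0,0,0.])
def hexm(x,y,a):
    P=[[x+.0196*np.cos(a+i*np.pi/3),y+.0196*np.sin(a+i*np.pi/3),.047] for i in range(6)]
    u=(proj("top",P)-[292,185]+.5)*k-.5
    M=np.zeros(sat.shape,np.uint8);cv2.fillPoly(M,[np.round(u*8).astype(int)],1,shift=3);return M
mask=((rr>150)&(g>110)&(b<110)).astype(float)
print(mask.sum()); 
x0,y0=0,0
r=least_squares(f,[.5,.1,.11]).x
for dx in np.arange(-8,8.1,1):
  for dy in np.arange(-8,8.1,1):
    for a in range(0,60,3):
      M=hexm(r[0]+dx/1e3,r[1]+dy/1e3,np.radians(a));s=(M*mask).sum()/np.maximum(M,mask).sum();best.append((s,dx,dy,a))
best.sort(reverse=True);print(best[:8])
v=np.full(sat.shape,0);o=np.hstack([big,big.copy()]).clip(0,255).astype(np.uint8)
o[:,240:][mask>0]=(255,255,255);cv2.imwrite("pics/nut.png",cv2.resize(o,None,fx=1.6,fy=1.6))
E
```

```text
mouth [0.53986549 0.12792632 0.10821248] [ 0.14191086  0.01743236  0.12965507 -0.00193612]
bar [ 0.44922526 -0.17291334  0.18839496 -1.35784443] [ 0.   0.4 -0.1 -0.2  0.4 -0.1  0.4 -0.  -0.1 -0.4  0.   0.1  0.5  0.4
  0.3 -0.2  0.3  0.2 -0.3  0.1] [ 0.   0.4 -0.1 -0.2  0.4 -0.1  0.4 -0.  -0.1 -0.4  0.   0.1  0.5  0.4
  0.3 -0.2  0.3  0.2 -0.3  0.1]
4384.0
[(np.float64(0.5112097150864082), np.float64(3.0), np.float64(-1.0), 33), (np.float64(0.5105986489634289), np.float64(1.0), np.float64(0.0), 45), (np.float64(0.510071021073466), np.float64(0.0), np.float64(0.0), 45), (np.float64(0.5098358747526481), np.float64(-1.0), np.float64(1.0), 45), (np.float64(0.5094142259414226), np.float64(1.0), np.float64(0.0), 36), (np.float64(0.5090613382899628), np.float64(1.0), np.float64(0.0), 54), (np.float64(0.5089785447761194), np.float64(3.0), np.float64(-1.0), 27), (np.float64(0.5088860494830991), np.float64(0.0), np.float64(1.0), 54)]
```

View pics/nut.png

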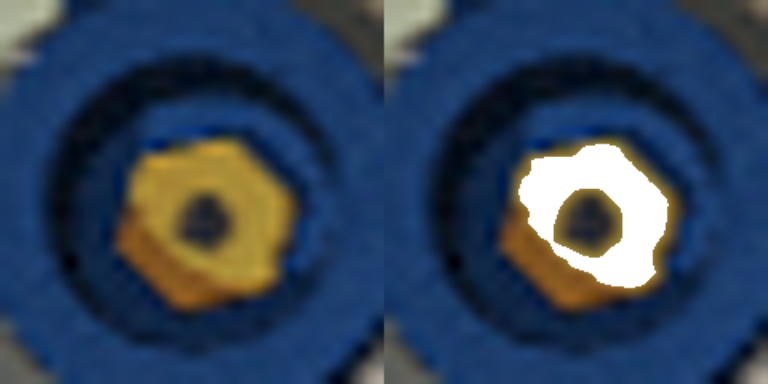

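The whole nut top is visible; the darker wedge is shadow. Centre is about (207,220) in the crop, with corners near (140,152), (237,138), (298,205), (275,288), (183,308), (115,240). I'll back-project these, then check wrist range.

```bash
python3 - <<'E'
from h import *
c=(np.array([[140,152],[237,138],[298,205],[275,288],[183,308],[115,240]])+.5)/12.8-.5+[292,185]
def f(p):
    a=p[2]-np.arange(6)*np.pi/3
    # image clockwise (from above) order
    P=np.c_[p[0]+p[3]*np.cos(a),p[1]+p[3]*np.sin(a),np.full(6,.047)]
    return (proj("top",P)-c).ravel()
r=min((least_squares(f,[.54,.128,a,.0196]) for a in np.arange(0,6.3,.8)),key=lambda r:r.cost)
print(r.x,np.degrees(r.x[2])%60,np.round(r.fun,2))
a=-1.35784
print("q",read_q())
for k in(np.pi/2,-np.pi/2):
    for nm,p,da in(("stand",[.449,-.173,.30],0),("pump",[.54,.128,.19],0),("pump-1.3",[.54,.128,.19],-1.3),("pump+.5",[.54,.128,.19],.5)):
        q=env.solve_ik(p,quat(a+k+da));print(nm,k,None if q is None else np.round(q,2))
E
```

```text
[0.54008871 0.12798946 0.74599936 0.01985305] 42.74261491534952 [ 0.41  0.15 -0.1  -0.36  0.04 -0.29 -0.32  0.14 -0.22  0.18  0.19  0.18]
q [ 1.30201205e+00  3.20243332e-01  1.56555791e+00 -2.32036026e-05
  1.25742049e+00 -2.00137639e-02]
stand 1.5707963267948966 [-0.39  0.12  1.57 -0.    1.46 -0.6 ]
pump 1.5707963267948966 [ 0.21  0.29  1.62 -0.    1.23 -0.  ]
pump-1.3 1.5707963267948966 [ 0.21  0.29  1.62 -0.    1.23  1.3 ]
pump+.5 1.5707963267948966 [ 0.21  0.29  1.62 -0.    1.23 -0.5 ]
stand -1.5707963267948966 [-0.39  0.12  1.57 -0.    1.46  2.54]
pump -1.5707963267948966 None
pump-1.3 -1.5707963267948966 [ 0.21  0.29  1.62 -0.    1.23 -1.84]
pump+.5 -1.5707963267948966 None
```

```bash
python3 - <<'E'
from h import *
A=-1.35784+np.pi/2;q=quat(A);bx,by=.4492,-.1729
eoat.gripper_to(.6,40)
env.move_ptp([bx,by,.26],q)
env.line_to([bx,by,.170],q,rate=.12)
f0=read_force();eoat.gripper_to(0,40)
print(read_width()*85,read_grasp_force(),f0,read_force(),read_tcp_pos(),read_clock())
env.line_to([bx,by,.30],q,rate=.12)
env.wait(.2);print("lifted",read_force(),read_ft_torque(),read_width()*85,read_grasp_force())
env.move_ptp([.540,.128,.32],q)
env.wait(.2);print("F",read_force(),read_ft_torque(),read_tcp_pos(),read_clock())
for n in("scene","top"):cv2.imwrite(f"pics/{n}1.png",optics.get_image(n))
t=cv2.imread("pics/top1.png");s=cv2.imread("pics/scene1.png")
R=lambda im,x,y,w,h,k:cv2.resize(im[y:y+h,x:x+w],None,fx=k,fy=k,interpolation=cv2.INTER_CUBIC)
cv2.imwrite("pics/crop3.png",np.hstack([R(s,290,70,100,150,4),R(t,260,150,95,150,4)]))
E
```

```text
0.14610993773914482 0.0 [ 0.2594135  -0.44296612  0.51211684] [-0.28806673 -0.73352674 -0.72230105] [ 0.44921838 -0.17291348  0.17007539] 4.7667
lifted [ 0.01658977  0.24145488 -0.07109208] [ 0.03410422 -0.01790521  0.02672257] 0.30099472260569715 0.0
F [-0.34312593  0.21844828 -0.54670653] [-0.05217211  0.01783828  0.01394036] [0.54004611 0.12673864 0.32012902] 7.6
```

View pics/crop3.png

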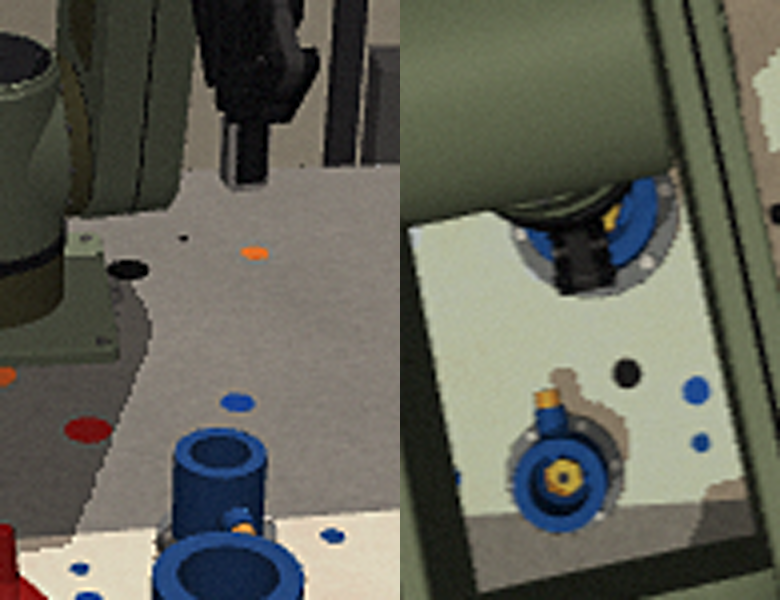

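The gripper came away empty: width reads 0, and the crop shows the shut fingers holding nothing above the pump. I'll check the spanner after moving the arm clear.

```bash
python3 - <<'E'
from h import *
t=optics.get_image("top");s=optics.get_image("scene")
cv2.imwrite("pics/top2.png",t);cv2.imwrite("pics/scene2.png",s)
R=lambda im,x,y,w,h,k:cv2.resize(im[y:y+h,x:x+w],None,fx=k,fy=k,interpolation=cv2.INTER_CUBIC)
t0=cv2.imread("pics/top0.png");s0=cv2.imread("pics/scene0.png")
print(cv2.absdiff(s0,s)[155:245,185:250].max(-1).mean(),read_eef_rot(),quat(-1.35784+np.pi/2),Ro.from_quat(read_eef_rot()[[1,2,3,0]]).as_matrix())
cv2.imwrite("pics/crop4.png",np.hstack([R(s,180,150,72,96,5),R(t,390,195,76,96,5)]))
E
```

```text
10.768888888888888 [5.91388360e-05 6.28291121e-01 7.77978318e-01 2.78355998e-05] [0.         0.62795288 0.77825136 0.        ] [[-2.10500527e-01  9.77593736e-01  1.26995185e-04]
 [ 9.77593742e-01  2.10500533e-01 -3.10018248e-05]
 [-5.70397438e-05  1.17623797e-04 -9.99999991e-01]]
```

View pics/crop4.png

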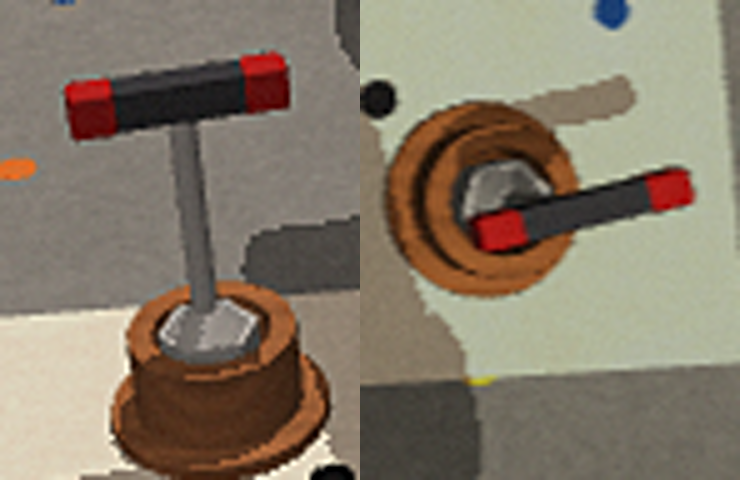

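```bash
python3 - <<'E'
from h import *
for n in C:
    R=cv2.Rodrigues(C[n]['rvec'])[0];print(n,"cam",-R.T@C[n]['tvec'])
    print(np.round(proj(n,[[.4492,-.1729,z] for z in(0,.01,.055,.189)]+[[.4492,-.1229,.189],list(read_tcp_pos()),[.54,.128,0],[0,0,0]]),1).tolist())
print(read_tcp_pos())
E
```

```text
scene cam [ 1.50109676 -0.02247755  0.81494414]
[[223.8, 232.2], [223.4, 229.1], [221.5, 214.8], [215.6, 168.7], [237.2, 167.9], [350.2, 132.0], [345.1, 249.1], [286.0, 145.5]]
top cam [0.47361844 0.08754269 1.08512523]
[[414.3, 234.8], [415.1, 234.9], [419.2, 235.2], [433.7, 236.6], [412.3, 236.6], [302.8, 193.3], [308.4, 202.9], [354.5, 398.9]]
[0.5400255  0.12745656 0.32008865]
```

```bash
python3 - <<'E'
from h import *
for o in([305.5,222],[306,216],[304,212]):
    f=lambda p:np.r_[proj("top",p)[0]-o,proj("scene",p)[0]-[351,116.5]]
    r=least_squares(f,[.5,0.1,.3]);print(r.x,r.fun)
p0=[.1415,.5568,.1933]
print(proj("scene",p0),proj("top",p0), proj("scene",[[.1415,.5568,.1933+z] for z in(0,.05,.1,.2)]).tolist())
print(read_q(),read_clock())
E
```

```text
[0.48280172 0.12824363 0.32834478] [-3.39541504 -0.42374821 -3.75194721  0.07030984]
[0.49454315 0.1267932  0.33395007] [-3.293399   -0.41144699 -3.61982342  0.06875245]
[0.50204299 0.12836192 0.33749097] [-2.17100643 -0.27389146 -2.37854877  0.05084744]
[[474.98859442 104.1044216 ]] [[116.70241206 372.49622921]] [[474.98859441771333, 104.1044215960458], [478.12807839194403, 87.97728664133781], [481.3922635173055, 71.2095775318324], [488.32568547475597, 35.593459557177795]]
[ 2.11087071e-01  2.36831672e-01  1.36924214e+00 -5.69577827e-05
  1.53540116e+00 -9.97851472e-04] 7.8
```

The spanner hasn't moved, and its stand projects where I computed. But the shut fingertips appear at scene (351,117) and top (306,220), while the reported TCP projects to (350,132) and (303,193). So the TCP reading looks about 5 cm off from the fingers. I'll measure the true tip at two clear poses.

```bash
python3 - <<'E'
from h import *
a=-1.35784+np.pi/2;rows=[]
for i,(p,da) in enumerate((([.45,-.32,.28],0),([.45,.33,.28],-1.2))):
    env.move_ptp(p,quat(a+da));env.wait(.3);r=[];P=read_tcp_pos();print(P,read_eef_rot(),read_q())
    for n in("scene","top"):
        im=optics.get_image(n);cv2.imwrite(f"pics/{n}m{i}.png",im)
        u=proj(n,P)[0];o=np.clip(np.round(u-[50,37]).astype(int),0,[540,325]);print(n,u,o)
        c=cv2.resize(im[o[1]:o[1]+75,o[0]:o[0]+100],None,fx=4,fy=4,interpolation=cv2.INTER_CUBIC)
        c=np.clip(c*1.6,0,255).astype(np.uint8);cv2.drawMarker(c,tuple(int(v) for v in (u-o)*4+2),(255,0,255),0,14)
        r.append(c)
    rows.append(np.hstack(r))
cv2.imwrite("pics/tip.png",np.vstack(rows));print(read_clock())
E
```

```text
[ 0.45034775 -0.31951831  0.28003839] [2.22638065e-05 6.27548448e-01 7.78577514e-01 2.43746019e-05] [-6.37926529e-01  2.42070296e-01  1.45912137e+00  4.73094821e-05
  1.44035453e+00 -8.51928123e-01]
scene [143.8777351  136.09472204] [94 99]
top [516.06604153 237.22404051] [466 200]
[0.45023326 0.32969639 0.28001481] [2.36994111e-05 9.57791989e-01 2.87462181e-01 2.33664085e-05] [ 6.11491689e-01  2.51831273e-01  1.44597644e+00 -6.01756816e-05
  1.44375548e+00  1.59914339e+00]
scene [430.75874964 127.06428477] [381  90]
top [207.88608102 237.35208945] [158 200]
12.5917
```

View pics/tip.png

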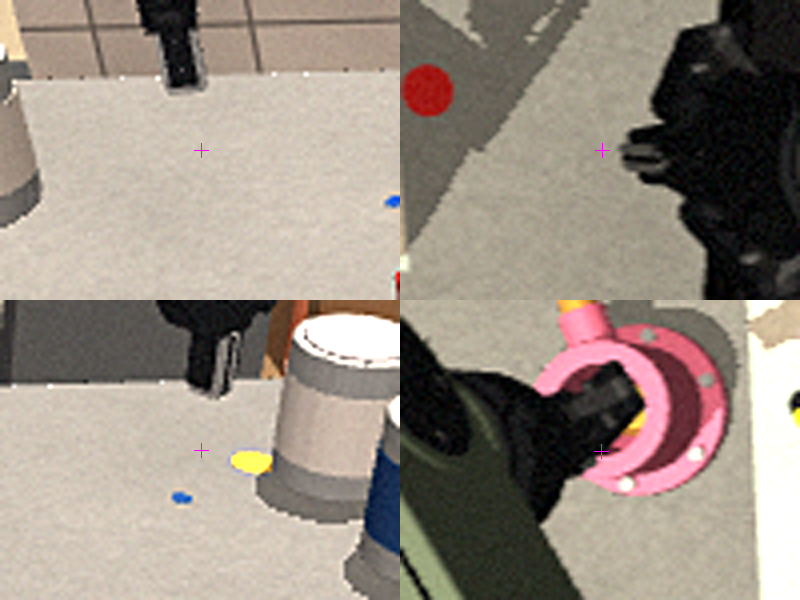

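```bash
python3 - <<'E'
from h import *
for P,s,t in(([.4503,-.3195,.28],[140,121.5],[521.3,238.5]),([.4502,.3297,.28],[433.5,113.5],[215.5,219.5]),([.1415,.5568,.1933],[486,83],None)):
    if t is None: continue
    f=lambda p:np.r_[proj("top",p)[0]-t,proj("scene",p)[0]-s]
    r=least_squares(f,P);print(r.x-P,r.fun)
E
```

```text
[-0.00127924  0.00212668  0.03286943] [ 1.99241418 -0.14355139  2.12575754  0.78877108]
[ 0.0384516  -0.02136482  0.05081618] [-4.13094088 -0.8531907  -4.64622896  0.81865397]
```

At pose A the true tip is about 33–43 mm above the reported TCP, with xy about right; B's top view is too cluttered to read. That explains the miss: the fingers shut just above the bar. I'll find the offset by touching the bar top, measured at z=0.199, lightly with shut fingers.

```bash
python3 - <<'E'
from h import *
q=quat(-1.35784+np.pi/2);bx,by=.4492,-.1729
env.move_ptp([bx,by,.26],q)
env.line_to([bx,by,.20],q,rate=.08)
hit=env.line_to([bx,by,.14],q,rate=.025,contact_N=3)
print(hit,read_tcp_pos(),read_force(),read_clock())
env.line_to(read_tcp_pos()+[0,0,.03],q,rate=.1)
E
```

```text
True [ 0.44949892 -0.17302949  0.16272808] [ 0.28490571 -0.71505875  3.32290021] 16.8417
```

Contact came at TCP z=0.163, so the tips are about 37 mm above the reported TCP. I'll grasp with that offset.

```bash
python3 - <<'E'
from h import *
q=quat(-1.35784+np.pi/2);bx,by=.4492,-.1729
eoat.gripper_to(.7,40)
env.line_to([bx,by,.133],q,rate=.08,contact_N=6)
print(read_tcp_pos(),read_force());eoat.gripper_to(0,40)
print(read_width()*85,read_grasp_force(),read_force(),read_tcp_pos())
env.line_to([bx,by,.148],q,rate=.05)
env.wait(.2);print("lift15",read_force(),read_ft_torque(),read_width()*85,read_grasp_force(),read_clock())
E
```

```text
[ 0.4496091  -0.17306839  0.13340971] [-0.00372376  0.63813546 -0.41194743]
15.714807452094329 39.74530756473541 [-0.10476041 -0.11314813  2.64809682] [ 0.44953549 -0.1729963   0.13342708]
lift15 [ 0.07250329  0.58258153 -3.5989637 ] [ 0.01712254  0.02381141 -0.02219504] 15.719836600920305 38.882179856300354 19.9167
```

```bash
python3 - <<'E'
from h import *
q=quat(-1.35784+np.pi/2)
env.line_to([.4495,-.173,.285],q,rate=.12)
env.move_ptp([.540,.128,.285],q)
env.line_to([.540,.128,.245],q,rate=.06);env.wait(.2)
print(read_force(),read_ft_torque(),read_tcp_pos())
h=env.line_to([.540,.128,.180],q,rate=.04,contact_N=3)
print(h,read_tcp_pos(),read_force(),read_ft_torque())
if not h:
    h=env.line_to([.540,.128,.155],q,rate=.012,contact_N=3)
    print(h,read_tcp_pos(),read_force(),read_ft_torque())
print(read_clock(),read_width()*85)
E
```

```text
[-0.68049623  0.06967985 -4.12985633] [-0.0006584  -0.00674629  0.00369768] [0.54024314 0.12810099 0.24545599]
False [0.54015621 0.12802883 0.18026004] [-0.76743665  0.05803165 -3.69159614] [-0.04346922  0.00979614 -0.03315047]
True [0.54000737 0.12804882 0.15536182] [-0.21117361  0.76233104  4.64824503] [ 0.05179355 -0.02599106  0.05960246]
27.3583 14.865673586164418
```

It went straight down to TCP z=0.155, so the socket appears to be fully over the nut. Now I'll turn clockwise in small steps, watching the torque, with a low grip force to cap it.

```bash
cat > turn.py <<'E'
from h import *
import sys
a0,a1,step,lim=map(float,sys.argv[1:5])
p=[.540,.128,.1558];A=-1.35784+np.pi/2
env.line_to(p,quat(A-np.radians(a0)),rate=.02);t0=read_ft_torque()[2];L=[];hi=0
d=a0
while d<a1-1e-6:
    d+=step;env.line_to(p,quat(A-np.radians(d)),rate=.05)
    t=np.mean([read_ft_torque()[2] for _ in range(3)]);f=read_force()
    L.append((d,round(t,3),*np.round(f,1),round(read_clock(),1)))
    hi=hi+1 if abs(t)>lim else 0
    if hi>=1 or np.hypot(f[0],f[1])>12: print("STOP");break
print("t0",t0);[print(*l) for l in L]
print(read_tcp_pos(),read_width()*85,read_grasp_force())
E
python3 - <<'E'
from h import *
eoat.gripper_to(0,28);print(read_width()*85,read_grasp_force(),read_force(),read_ft_torque())
E
python3 turn.py 0 24 2 0.25
```

```text
15.441838623471215 40.306220054626465 [-0.16936409 -0.03416973  7.17284374] [-0.00802855  0.0112696   0.00645707]
t0 -0.020537215062193456
2.0 0.006 -0.1 0.6 -2.9 28.1
4.0 0.051 1.2 0.7 -2.3 28.3
6.0 -0.033 -1.1 1.0 -4.3 28.6
8.0 0.01 -0.3 -0.0 -4.7 28.8
10.0 -0.002 -1.2 0.6 -6.0 29.1
12.0 0.002 -0.6 1.7 -5.7 29.3
14.0 -0.007 -0.6 1.1 -6.9 29.6
16.0 0.038 -0.1 1.3 -6.4 29.8
18.0 0.046 -1.0 1.0 -8.2 30.1
20.0 0.039 -1.1 0.7 -7.2 30.3
22.0 0.048 -0.7 0.5 -6.0 30.6
24.0 0.008 -0.9 1.4 -7.1 30.8
[0.53993142 0.12802662 0.15579178] 15.455079205683141 38.52771520614624
```

```bash
python3 turn.py 24 50 1.5 0.2
```

```text
t0 -0.003679075919687018
25.5 0.043 -0.3 -0.0 -6.4 31.3
27.0 0.063 -1.0 0.6 -7.9 31.6
28.5 0.082 -0.5 1.4 -6.9 31.8
30.0 0.032 -0.4 1.4 -7.0 32.1
31.5 0.042 -0.8 0.8 -7.3 32.3
33.0 0.038 -0.8 0.3 -8.0 32.6
34.5 0.107 -0.4 1.6 -7.5 32.8
36.0 0.032 -0.0 0.7 -7.3 33.1
37.5 0.039 -0.9 -0.7 -7.0 33.3
39.0 0.02 -0.2 0.6 -6.6 33.6
40.5 0.044 -1.9 1.1 -6.9 33.8
42.0 0.042 -1.4 0.1 -7.0 34.1
43.5 -0.01 -1.3 1.0 -7.2 34.3
45.0 0.041 -0.8 0.9 -5.9 34.6
46.5 0.009 -0.7 0.8 -6.8 34.8
48.0 0.009 -0.4 1.2 -7.2 35.1
49.5 0.012 -0.6 1.1 -6.6 35.3
51.0 -0.005 -0.2 1.1 -5.1 35.6
[0.54000218 0.12798586 0.15580355] 15.04389298048249 38.67766320705414
```

```bash
python3 turn.py 51 72 1.5 0.17
```

```text
STOP
t0 0.03153808611937754
52.5 0.025 0.3 1.0 -6.4 36.1
54.0 0.051 -0.1 0.9 -7.2 36.3
55.5 0.06 -0.4 0.6 -6.2 36.6
57.0 0.037 -0.2 0.9 -6.4 36.8
58.5 -0.038 -0.6 0.4 -6.6 37.1
60.0 0.322 -0.7 0.5 -6.5 37.3
[0.54005302 0.12799198 0.1558437 ] 14.980184718163462 40.335078835487366
```

```bash
python3 - <<'E'
from h import *
p=[.540,.128,.1556];A=-1.35784+np.pi/2
def T(n=8):
    L=[]
    for _ in range(n): env.wait(.03);L.append(read_ft_torque()[2])
    return np.round(np.mean(L),3)
print("hold",T())
for d in(58.5,60.,60.4):
    env.line_to(p,quat(A-np.radians(d)),rate=.05);print(d,T())
print(read_clock())
E
```

```text
hold 0.338
58.5 0.065
60.0 0.318
60.4 0.465
39.1583
```

The stop is confirmed: torque climbs steeply, about 0.3 N·m per degree. Next I'll back off into the free play, lift out and return to the stand.

```bash
python3 - <<'E'
from h import *
A=-1.35784+np.pi/2;q1=quat(A-np.radians(56));q0=quat(A)
env.line_to([.540,.128,.1556],q1,rate=.05);print(read_ft_torque()[2],read_force())
h=env.line_to([.540,.128,.180],q1,rate=.03,contact_N=12);print(h,read_force())
if h: raise SystemExit
env.line_to([.540,.128,.285],q1,rate=.12);env.wait(.2);print(read_force(),read_ft_torque())
env.move_ptp([.4495,-.173,.285],q0)
env.line_to([.4495,-.173,.19],q0,rate=.12)
env.wait(.2);f=read_force()
h=env.line_to([.4495,-.173,.142],q0,rate=.05,contact_N=5);print(h,f,read_force(),read_tcp_pos())
if not h:
    h=env.line_to([.4495,-.173,.130],q0,rate=.015,contact_N=3);print(h,read_force(),read_tcp_pos())
for n in("scene","top"):cv2.imwrite(f"pics/{n}3.png",optics.get_image(n))
print(read_clock(),read_width()*85)
E
```

```text
0.05088032979305562 [-1.20156387  1.86772875 -2.94380574]
False [ 0.13032789 -0.20133462 -3.50594073]
[-0.04538396  0.54137001 -3.24798189] [ 0.01347493 -0.07982656  0.00243672]
False [-0.78848922 -0.12027401 -4.0772946 ] [-0.51895806  0.23616645 -4.25659192] [ 0.44984504 -0.17311427  0.14235841]
True [ 0.20743264 -0.63513682  5.34068513] [ 0.44940693 -0.17293763  0.13343549]
45.95 15.282600159887373
```

The spanner touched the stand floor at TCP z=0.1334, the same height it was lifted from. I'll release, retreat and check.

```bash
python3 - <<'E'
from h import *
q0=quat(-1.35784+np.pi/2)
eoat.gripper_to(.7);env.wait(.2)
env.line_to([.4495,-.173,.24],q0,rate=.1)
env.move_ptp([.25,.35,.28],q0);env.wait(.2)
t=optics.get_image("top");s=optics.get_image("scene")
R=lambda im,x,y,w,h,k:cv2.resize(im[y:y+h,x:x+w],None,fx=k,fy=k,interpolation=cv2.INTER_CUBIC)
cv2.imwrite("pics/end.png",np.vstack([np.hstack([R(s,180,150,100,75,4),R(t,390,195,100,75,4)]),np.hstack([R(t,260,160,100,75,4),R(s,180,190,200,150,2)])]))
print(read_force(),read_clock())
E
```

```text
[-0.02300621 -0.26981603  0.55176847] 50.1833
```

View pics/end.png

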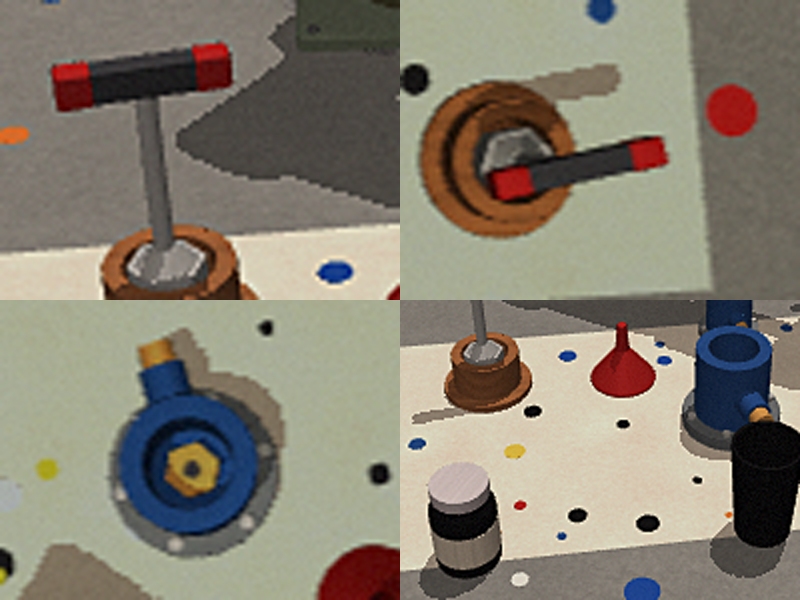

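The spanner stands upright in its stand, with its bar at scene crop (143,77). The nut has visibly turned in the bore at crop (190,468), and the jar, cup and funnel haven't moved. Handing in.

```bash
python3 -c "
from workcell import *
print(env.hand_in())"
```

```text
the job is handed in; nothing more can be done
None
```

The job is handed in (no verdict was returned): the nut was turned clockwise until the torque climbed steeply at its stop, the spanner is back upright and released in its stand, and the jar, cup and funnel look undisturbed in the last pictures.

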